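# Find the rocking corner of a levelling plate and flatten its shim

## Robot

A 6-joint arm with a two-finger parallel gripper is mounted at the origin on a cart in front of the work surface, level with it; the furniture and walls round the work are solid. World frame = base frame: x ahead of the robot, y to its left, z up, the work surface at z = 0. Lengths are in m, angles in rad, forces in N, time in s.
With the tool pointing down it reaches from about 0.375 to 0.9 m from the base axis. Payload 3.1 kg.
Tool frame: the origin (TCP) lies midway between the tips of the shut fingers; the grasp point (between the pads) lies 19 mm behind it; z points along the fingers, y is the direction in which the jaws open and shut (so a half turn about z gives the same grasp; the last joint's range is limited). The gripper opens to 87 mm and grips with 3 to 60 N. Pads are 19 mm wide; open, the fingers measure 117 mm over their backs; the gripper's body (75 mm by 190 mm) begins 51 mm behind the grasp point.
Start: joints at [0.967, 0.527, 1.433, -0, 1.181, -0.178], TCP at [0.258, 0.569, 0.197] pointing down, gripper open.
Joint ranges: [-3.08, 3.08], [-0.75, 2.2], [0.22, 2.44], [-1.43, 4.57], [0, 2.65], [-2.85, 2.85]. Speed limits (rad/s): [2.79, 2.79, 3.14, 3.14, 3.14, 3.14].

## Interface

Orientations are given as a unit quaternion [x, y, z, w].
In Python, from rig import robot gives the robot as it stands.
- The arm moves only by the tool move_arm, never from a script. Its argument "rows" is one flat list of numbers, 7 for each row, row after row: the shift along the world's x, y, z in mm, then the turn, a rotation vector about the world's x, y, z in rad, then the closure, from 0 (fully open) to 1 (shut). A call has 1 to 12 rows; each row shifts and turns the commanded pose from where the row before left it; what a row does not reach is not made up. A row lasts 1/10 s, in which the tool goes at most 50 mm and 8.59 degrees, less where a joint would pass 70% of its speed; a pose out of reach is approached as far as the arm can. A call with a gripper value outside its range is refused whole. The fingers move at their own pace and stop on an object; "grip_force" is the grip in N (left out, the last holds). Time passes only in rows, so rows that do not move let the fingers close. It gives the time, the measured TCP pose, the force and the opening at its end, in the units of the state.
- robot.get_obs(): the state, without advancing time (a new reading comes with each control period).
- robot.camera(name): name is "side" or "top"; returns a dict with "color" (384x512x3 uint8, red, green, blue), "z_map" (384x512 float32, m along the optical axis (not along the pixel's ray), 0 where there is no reading), "camera_matrix" (3x3 intrinsics, pixels), "R" (3x3) and "t" (3): a world point X has camera coordinates R X + t. Camera axes: x right, y down, z forward; pixel columns grow to the right and rows downward; lengths in m; the calibration is good to about 2 mm. A picture is of the moment at which its call begins.
- robot.hand_in(): hands the job in, once; it reports no verdict.
Trained networks look in the newest picture that a camera, given by its name, has taken for a name from the list of things; names that differ only in an ending like _2 or _b are one class to them, and where a whole thing is asked for, a point or a joint stands for the part that bears it (a point fixed in the world has none). Each returns a list of dicts, best first, with "conf" (0 to 1); they miss things now and then, are a little off and sometimes report something else, mostly with a low value. They report only what shows in the picture. A call takes as long as a camera call.
- robot.search_frame(camera, thing): "at" ([column, row] in pixels, amid what is visible of it).
- robot.spot_point(camera, thing): "at" ([column, row] in pixels: a listed point, or the origin of a listed thing).
The state is a dict: "time": time; "q": joint angles; "joint_velocities": joint speeds; "joint_torque": joint torques, N m; "position": TCP position; "tool_rot": TCP orientation; "ft_force": force on the tool from outside, world axes, zero at the start; "moment": the same for the moment, N m; "grip_width": finger opening in m.
Only numpy, scipy, OpenCV 4.12 (cv2) and the standard library are available. Lean on these libraries where they do the work, as an engineer would, in place of code of your own. Each camera call takes 0.05 s, during which the arm holds its last target.

## Task

One corner of the metal levelling plate rocks: with shut fingertips press gently on the corner spots, one after another, until you find the corner that sinks, and leave that corner down. Then press the turned-up steel shim tongue beside that same corner flat on the stand, so the corner stays bedded. Leave the other three shims turned up, pick nothing up, and do not disturb the vials on and beside the plate or the other things around it.

Things in the scene. Friction and masses are not known exactly. Their poses are not given: they have to be found in the camera images.
- stand: grey levelling stand, a flat fixed slab 170 x 280 x 8 mm lying on the worktop. Origin: centre of its underside; x towards its back edge (away from the robot, apart from the yaw of up to 0.25 rad either way), y along its long side to the left, z up
- plate: square bare-metal plate 160 x 160 x 8 mm on a stiff ball joint over the middle of the stand, a foot under each corner. Origin on the joint, centre of its underside, 26 mm above the worktop; axes as the stand's. Its top starts level, 34 mm above the worktop. It can only rock. Three corners are firm; the fourth (any, hidden below) has a short foot, sinks under about 4 N and stays down when released
- corner_fl (a point): front left fingertip spot of the plate (an 18 mm round spot on the top face, -65 mm in x and +65 mm in y from the plate's centre); the point moves with the plate. If this is the loose corner it sinks 8 mm here, then stops on its foot; pressing the diagonally opposite corner would rock it up again
- corner_fr (a point): front right fingertip spot of the plate (an 18 mm round spot on the top face, -65 mm in x and -65 mm in y from the plate's centre); the point moves with the plate. If this is the loose corner it sinks 8 mm here, then stops on its foot; pressing the diagonally opposite corner would rock it up again
- corner_bl (a point): back left fingertip spot of the plate (an 18 mm round spot on the top face, +65 mm in x and +65 mm in y from the plate's centre); the point moves with the plate. If this is the loose corner it sinks 8 mm here, then stops on its foot; pressing the diagonally opposite corner would rock it up again
- corner_br (a point): back right fingertip spot of the plate (an 18 mm round spot on the top face, +65 mm in x and -65 mm in y from the plate's centre); the point moves with the plate. If this is the loose corner it sinks 8 mm here, then stops on its foot; pressing the diagonally opposite corner would rock it up again
- shim_fl (a joint): angle of the front left shim, in rad: a thin steel tongue 26 mm wide, 45 mm long, 2 mm thick, beside the plate's front left corner, hinged 8 mm outside the plate's edge and pointing to the stand's left. 0 is flat on the stand; it stands turned up by 0.45 to 0.6 at the start, stays where it is left and takes about 3 N near its tip to press down
- shim_fr (a joint): angle of the front right shim, in rad: a thin steel tongue 26 mm wide, 45 mm long, 2 mm thick, beside the plate's front right corner, hinged 8 mm outside the plate's edge and pointing to the stand's right. 0 is flat on the stand; it stands turned up by 0.45 to 0.6 at the start, stays where it is left and takes about 3 N near its tip to press down
- shim_bl (a joint): angle of the back left shim, in rad: a thin steel tongue 26 mm wide, 45 mm long, 2 mm thick, beside the plate's back left corner, hinged 8 mm outside the plate's edge and pointing to the stand's left. 0 is flat on the stand; it stands turned up by 0.45 to 0.6 at the start, stays where it is left and takes about 3 N near its tip to press down
- shim_br (a joint): angle of the back right shim, in rad: a thin steel tongue 26 mm wide, 45 mm long, 2 mm thick, beside the plate's back right corner, hinged 8 mm outside the plate's edge and pointing to the stand's right. 0 is flat on the stand; it stands turned up by 0.45 to 0.6 at the start, stays where it is left and takes about 3 N near its tip to press down
- tongue_fl (a point): point on the upper face of the front left shim tongue, 34 mm from its hinge (11 mm from its tip); moves with the tongue. Pressed flat, this point is 11.5 mm above the worktop, at x = -60 mm, y = 122 mm in the stand's frame
- tongue_fr (a point): point on the upper face of the front right shim tongue, 34 mm from its hinge (11 mm from its tip); moves with the tongue. Pressed flat, this point is 11.5 mm above the worktop, at x = -60 mm, y = -122 mm in the stand's frame
- tongue_bl (a point): point on the upper face of the back left shim tongue, 34 mm from its hinge (11 mm from its tip); moves with the tongue. Pressed flat, this point is 11.5 mm above the worktop, at x = 60 mm, y = 122 mm in the stand's frame
- tongue_br (a point): point on the upper face of the back right shim tongue, 34 mm from its hinge (11 mm from its tip); moves with the tongue. Pressed flat, this point is 11.5 mm above the worktop, at x = 60 mm, y = -122 mm in the stand's frame
- vial_plate: dropper vial, white cap, 23 mm across, 57 mm high, standing upright near the middle of the plate; origin at the centre of its underside; bystander
- vial_side: dropper vial, 23 mm across, 57 mm high, standing upright on the right-hand end of the stand between its two right shims; origin at the centre of its underside; bystander
- bench_timer: bench timer lying on the worktop in front and to the left of the stand, 58 x 68 x 18 mm; origin at the centre of its underside; bystander
- small_bottle: small capped bottle, 34 mm across, 70 mm high, left of the stand; origin at the centre of its underside; bystander
- carton: small carton 40 x 85 x 30 mm, right of the stand; origin at the centre of its underside; bystander
- flat_card: flat test card 52 x 70 x 5 mm on the worktop in front and to the right of the stand; origin at the centre of its underside; bystander

How it is judged:
On the way, in this order (a step that is already met when the one before it is completed fails the run):
1. the loose corner of the plate is pressed down (z of any of corner_fl, corner_fr, corner_bl, corner_br in the frame of stand below 0.03 m), for 0.2 s.
2. the shim at the sunken corner is pressed flat (((z of corner_fl in the frame of stand below 0.03 m and value of joint shim_fl below 0.12 rad and value of joint each of shim_fr, shim_bl, shim_br above 0.35 rad) or (z of corner_fr in the frame of stand below 0.03 m and value of joint shim_fr below 0.12 rad and value of joint each of shim_fl, shim_bl, shim_br above 0.35 rad) or (z of corner_bl in the frame of stand below 0.03 m and value of joint shim_bl below 0.12 rad and value of joint each of shim_fl, shim_fr, shim_br above 0.35 rad) or (z of corner_br in the frame of stand below 0.03 m and value of joint shim_br below 0.12 rad and value of joint each of shim_fl, shim_fr, shim_bl above 0.35 rad))), for 0.2 s.
At the end, for the whole second after the job is handed in: one plate corner is down by more than 4 mm at its fingertip spot, the shim at that corner is flat (under 0.12 rad), the other three shims are still turned up (over 0.35 rad), and every bystander stands upright and at rest within 25 mm of where it was (((z of corner_fl in the frame of stand below 0.03 m and value of joint shim_fl below 0.12 rad and value of joint each of shim_fr, shim_bl, shim_br above 0.35 rad) or (z of corner_fr in the frame of stand below 0.03 m and value of joint shim_fr below 0.12 rad and value of joint each of shim_fl, shim_bl, shim_br above 0.35 rad) or (z of corner_bl in the frame of stand below 0.03 m and value of joint shim_bl below 0.12 rad and value of joint each of shim_fl, shim_fr, shim_br above 0.35 rad) or (z of corner_br in the frame of stand below 0.03 m and value of joint shim_br below 0.12 rad and value of joint each of shim_fl, shim_fr, shim_bl above 0.35 rad)) and distance of each of vial_plate, vial_side, bench_timer, small_bottle, carton, flat_card from where it was at the start of the episode below 0.025 m and angle between each of vial_plate, vial_side, bench_timer, small_bottle, carton, flat_card's own z axis and vertical below 0.3 rad and linear speed of each of vial_plate, vial_side, bench_timer, small_bottle, carton, flat_card below 0.02 m/s); the robot touches nothing.
It fails at once if a shim is pressed down at a corner that is not rocked down ((value of joint shim_fl below 0.3 rad and z of corner_fl in the frame of stand above 0.031 m) or (value of joint shim_fr below 0.3 rad and z of corner_fr in the frame of stand above 0.031 m) or (value of joint shim_bl below 0.3 rad and z of corner_bl in the frame of stand above 0.031 m) or (value of joint shim_br below 0.3 rad and z of corner_br in the frame of stand above 0.031 m)).
It fails at once if a shim is bent further up (value of joint any of shim_fl, shim_fr, shim_bl, shim_br above 0.75 rad).
It fails at once if a bystander is moved more than 25 mm, picked up or knocked over (distance of any of vial_plate, vial_side, bench_timer, small_bottle, carton, flat_card from where it was at the start of the episode above 0.025 m or angle between any of vial_plate, vial_side, bench_timer, small_bottle, carton, flat_card's own z axis and vertical above 0.5 rad).
It fails at once if the plate or a shim is hit or pressed with more than 80 N (contact force between the fingers and stand above 80 N).
It also fails if it takes over 58 s, if anything falls off the work surface, if the arm or the gripper's body presses on something with over 40 N, if the wrist force passes 120 N, or if a joint passes its speed limit or range.

## Working session

There is one attempt and no reset: what is moved stays moved. The work goes in short steps, Python scripts to look and compute and a tool call to move; the robot and the scene stay as the last step left them, time stands still between calls to the robot, and variables do not carry over. Pictures are saved under pics/ and viewed, and the job is handed in when it is done.

Besides the shell and the picture viewer there is one more tool, called after "Call:" as name(argument=value, ...) on one line, values as JSON. move_arm: Moves the arm, as the interface text tells. Its arguments: {"type":"object","properties":{"rows":{"type":"array","items":{"type":"number"}},"grip_force":{"type":"number"}},"required":["rows"]}

```bash
mkdir -p pics; ls; python3 - <<'E'
from rig import robot
import cv2,numpy as np
for n in ("top","side"):
    c=robot.camera(n); cv2.imwrite(f"pics/{n}0.png",c["color"][:,:,::-1])
    print(n,c["camera_matrix"].round(1).tolist(),c["R"].round(3).tolist(),c["t"].round(3).tolist())
    for k in ["stand","plate","corner_fl","corner_fr","corner_bl","corner_br","tongue_fl","tongue_fr","tongue_bl","tongue_br","vial_plate","vial_side"]:
        r=robot.spot_point(n,k)[:2]
        out=[]
        for d in r:
            u,v=d["at"]; z=c["z_map"][int(round(v)),int(round(u))]
            p=np.linalg.inv(c["camera_matrix"])@[u,v,1]*z
            X=c["R"].T@(p-c["t"])
            out.append((np.round([u,v]).tolist(),round(d["conf"],2),X.round(4).tolist()))
        print(k,out)
o=robot.get_obs();print({k:np.round(v,3).tolist() for k,v in o.items()})
E
```

```text
pics
top [[386.4, 0.0, 250.0], [0.0, 386.4, 189.6], [0.0, 0.0, 1.0]] [[0.034, -0.999, 0.003], [-0.977, -0.034, -0.211], [0.211, 0.004, -0.977]] [0.02, 0.505, 1.153]
stand [([242.0, 188.0], 0.62, [0.2493, 0.0327, 1.2339])]
plate [([240.0, 182.0], 0.86, [0.5309, 0.0702, 0.0382])]
corner_fl [([216.0, 204.0], 0.9, [0.4578, 0.1435, 0.0359]), ([176.0, 243.0], 0.17, [0.3332, 0.2631, 0.0162])]
corner_fr [([257.0, 210.0], 0.79, [0.4424, 0.012, 0.0334]), ([242.0, 187.0], 0.59, [0.5048, 0.063, 0.082])]
corner_bl [([222.0, 163.0], 0.72, [0.5924, 0.1297, 0.0354])]
corner_br [([265.0, 170.0], 0.83, [0.5758, -0.0073, 0.0346])]
tongue_fl [([256.0, 208.0], 0.39, [0.4501, 0.0174, 0.0355])]
tongue_fr [([272.0, 211.0], 0.51, [0.4452, -0.0359, 0.0244])]
tongue_bl [([211.0, 163.0], 0.63, [0.5966, 0.1687, 0.0219])]
tongue_br [([280.0, 176.0], 0.62, [0.5563, -0.0568, 0.0309]), ([177.0, 244.0], 0.53, [0.3307, 0.2593, 0.0175])]
vial_plate [([245.0, 188.0], 0.47, [0.5063, 0.0527, 0.0726])]
vial_side [([281.0, 194.0], 0.59, [0.5015, -0.062, 0.0109])]
side [[471.5, 0.0, 257.2], [0.0, 471.5, 195.7], [0.0, 0.0, 1.
[... 668 characters left out ...]

tongue_fr [([266.0, 186.0], 0.46, [0.4486, -0.0282, 0.024])]
tongue_bl [([237.0, 218.0], 0.69, [0.5313, 0.1185, 0.0316]), ([206.0, 234.0], 0.46, [0.6066, 0.1685, 0.0247])]
tongue_br [([223.0, 180.0], 0.57, [0.566, -0.0604, 0.0288])]
vial_plate [([246.0, 200.0], 0.7, [0.5074, 0.0734, 0.0527])]
vial_side [([246.0, 189.0], 0.5, [0.5067, 0.0673, 0.0818])]
{'time': 1.3, 'q': [0.967, 0.527, 1.433, -0.0, 1.181, -0.178], 'joint_velocities': [0.0, -0.002, 0.0, -0.0, -0.001, 0.001], 'joint_torque': [0.0, -44.002, -17.698, 0.063, 0.05, 0.0], 'position': [0.258, 0.569, 0.197], 'tool_rot': [0.211, 0.977, 0.0, 0.0], 'ft_force': [-0.514, 0.331, 0.473], 'moment': [0.01, 0.063, -0.012], 'grip_width': 0.087}
```

```bash
python3 - <<'E'
import cv2
for n,(a,b,c,d) in {"top":(120,260,150,330),"side":(150,270,150,310)}.items():
    i=cv2.imread(f"pics/{n}0.png")[a:b,c:d]; cv2.imwrite(f"pics/{n}0c.png",cv2.resize(i,None,fx=4.2,fy=4.2,interpolation=cv2.INTER_CUBIC))
E
```

```text
(no output)
```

View pics/top0.png

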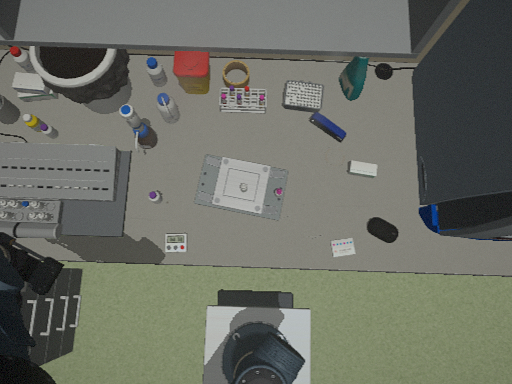

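```bash
sleep 1
```

```text
(no output)
```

View pics/top0c.png

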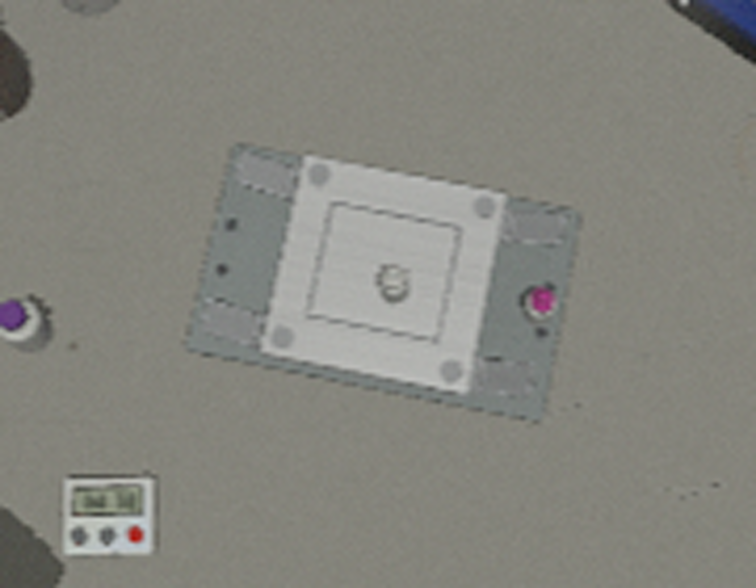

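View pics/side0c.png

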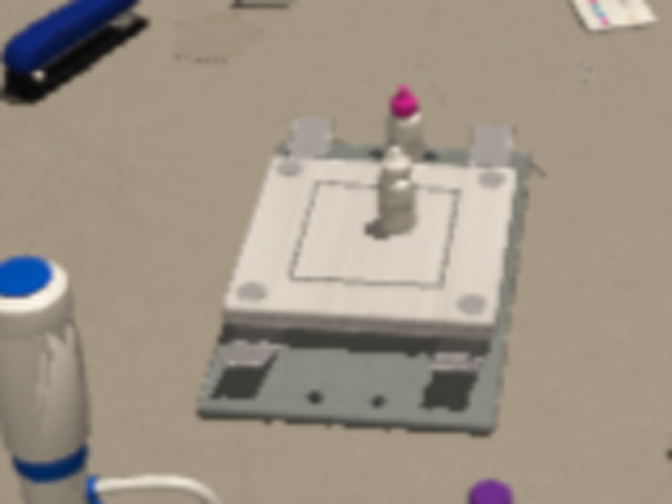

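```bash
cat > h.py <<'E'
import numpy as np
def ray(c,u,v,z):
    C=-c["R"].T@c["t"]; d=c["R"].T@np.linalg.inv(c["camera_matrix"])@np.array([u,v,1.]); return C+d*(z-C[2])/d[2]
def fit(P):
    L=np.array([[-65,65],[-65,-65],[65,65],[65,-65]])/1000.
    P=np.array(P)[:,:2]; m=P.mean(0); Q=P-m
    a=np.arctan2((L[:,0]*Q[:,1]-L[:,1]*Q[:,0]).sum(),(L*Q).sum())
    R=np.array([[np.cos(a),-np.sin(a)],[np.sin(a),np.cos(a)]])
    return m,a,(Q-L@R.T)*1000
E
python3 - <<'E'
from rig import robot
from h import *
px={"top":[(120,),[(283,337),(451,371),(319,175),(485,207)]],"side":[(150,),[(472,303),(492,178),(252,291),(290,168)]]}
for n in px:
    c=robot.camera(n); y0=px[n][0][0]
    P=[ray(c,149.5+(x+.5)/4.2,y0-.5+(y+.5)/4.2,.034) for x,y in px[n][1]]
    m,a,e=fit(P); print(n,m.round(4),round(a,3),e.round(1).tolist())
E
cat > t.py <<'E'
E
```

```text
top [0.5249 0.0663] -0.166 [[0.2, -0.5], [0.3, 0.6], [-0.5, -0.1], [0.0, -0.0]]
side [0.5249 0.0684] -0.164 [[0.2, -0.2], [-0.0, 0.0], [-0.1, 0.1], [-0.1, 0.1]]
```

```bash
python3 - <<'E'
from rig import robot
import numpy as np
for n in("top","side"):
    c=robot.camera(n); z=c["z_map"]; v,u=np.mgrid[:384,:512]
    p=np.stack([u,v,np.ones_like(u)],-1)@np.linalg.inv(c["camera_matrix"]).T*z[...,None]
    X=(p-c["t"])@c["R"]
    X=X[z>0]
    for x0 in np.arange(.2,.8,.1):
        row=[]
        for y0 in np.arange(.6,-.3,-.1):
            m=(abs(X[:,0]-x0-.05)<.05)&(abs(X[:,1]-y0+.05)<.05); row.append(round(float(X[m,2].max()),2) if m.any() else None)
        print(round(x0,1),row)
E
```

```text
0.2 [0.44, 0.63, 0.01, 0.01, 0.01, 0.01, 0.01, 0.01, 0.01]
0.3 [0.32, 0.02, 0.01, 0.02, 0.01, 0.01, 0.01, 0.01, 0.01]
0.4 [0.05, 0.05, 0.08, 0.04, 0.04, 0.04, 0.06, 0.01, 0.01]
0.5 [0.06, 0.06, 0.1, 0.01, 0.04, 0.09, 0.07, 0.01, 0.04]
0.6 [0.56, 0.52, 0.52, 0.53, 0.52, 0.52, 0.52, 0.52, 0.68]
0.7 [0.58, 0.53, 0.53, 0.53, 0.53, 0.53, 0.53, 0.53, 0.68]
0.8 [0.05, 0.28, 0.52, 0.53, 0.53, 0.53, 0.53, 0.53, 0.55]
0.2 [0.59, 0.61, 0.0, 0.0, 0.0, 0.0, 0.0, 0.0, 0.0]
0.3 [0.57, 0.02, 0.02, 0.02, 0.0, 0.0, 0.0, 0.0, 0.01]
0.4 [0.05, 0.05, 0.07, 0.04, 0.04, 0.04, 0.06, 0.0, 0.0]
0.5 [0.06, 0.06, 0.11, 0.01, 0.04, 0.09, 0.06, 0.0, 0.03]
0.6 [0.64, 0.52, 0.52, 0.52, 0.52, 0.52, 0.52, 0.0, 0.04]
0.7 [0.64, 0.52, 0.52, 0.52, 0.52, 0.52, 0.52, 0.08, 0.04]
0.8 [None, 0.27, 0.0, 0.52, 0.52, 0.52, 0.52, 0.05, 0.25]
```

Call:
move_arm(rows=[18,-36,-4,0,0,-0.109,1,18,-36,-4,0,0,-0.109,1,18,-36,-4,0,0,-0.109,1,18,-36,-4,0,0,-0.109,1,18,-36,-4,0,0,-0.109,1,18,-36,-4,0,0,-0.109,1,18,-36,-4,0,0,-0.109,1,18,-36,-4,0,0,-0.109,1,18,-36,-4,0,0,-0.109,1,18,-36,-4,0,0,-0.109,1,17,-34,-10,0,0,-0.109,1,17,-33,-10,0,0,-0.109,1], grip_force=20)

```text
time: 2.7
position: [0.4732, 0.1406, 0.1368]
tool_rot: [0.764, 0.645, 0.001, 0.0]
ft_force: [0.9, -0.7, 0.3]
grip_width: 0.0025
```

Call:
move_arm(rows=[0,0,-20,0,0,0,1,0,0,-20,0,0,0,1,0,0,-20,0,0,0,1,0,0,-20,0,0,0,1,0,0,0,0,0,0,1])

```text
time: 3.2
position: [0.4705, 0.1419, 0.0548]
tool_rot: [0.762, 0.647, -0.002, -0.001]
ft_force: [0.4, -0.1, 0.5]
grip_width: 0.0006
```

Call:
move_arm(rows=[0,0,-9,0,0,0,1,0,0,-6,0,0,0,1,0,0,-3,0,0,0,1,0,0,-2,0,0,0,1,0,0,-1,0,0,0,1,0,0,-1,0,0,0,1,0,0,0,0,0,0,1])

```text
time: 3.9
position: [0.4722, 0.1422, 0.0348]
tool_rot: [0.762, 0.647, 0.0, 0.0]
ft_force: [0.3, -0.3, 0.2]
grip_width: 0.0003
```

Call:
move_arm(rows=[0,0,-1,0,0,0,1,0,0,-1,0,0,0,1,0,0,0,0,0,0,1])

```text
time: 4.2
position: [0.472, 0.1422, 0.0326]
tool_rot: [0.762, 0.647, -0.0, -0.0]
ft_force: [0.3, 0.9, 0.3]
grip_width: 0.0004
```

Call:
move_arm(rows=[0,0,-1,0,0,0,1,0,0,0,0,0,0,1])

```text
time: 4.4
position: [0.472, 0.1422, 0.0315]
tool_rot: [0.762, 0.647, -0.0, -0.0]
ft_force: [-0.4, 0.7, -0.0]
grip_width: 0.0004
```

Call:
move_arm(rows=[0,0,-1,0,0,0,1,0,0,0,0,0,0,1])

```text
time: 4.6
position: [0.472, 0.1422, 0.0305]
tool_rot: [0.762, 0.647, -0.0, -0.0]
ft_force: [-0.2, 0.2, -0.3]
grip_width: 0.0003
```

Call:
move_arm(rows=[0,0,-1,0,0,0,1,0,0,0,0,0,0,1])

```text
time: 4.8
position: [0.4721, 0.1422, 0.0296]
tool_rot: [0.762, 0.647, -0.0, -0.0]
ft_force: [0.1, -0.4, 0.5]
grip_width: 0.0002
```

```bash
python3 - <<'E'
from rig import robot
import cv2,numpy as np
c=robot.camera("side"); i=c["color"][140:270,150:310,::-1]; cv2.imwrite("pics/s1.png",cv2.resize(i,None,fx=4.2,fy=4.2,interpolation=cv2.INTER_CUBIC))
o=robot.get_obs();print({k:np.round(v,4).tolist() for k,v in o.items()})
E
```

```text
{'time': 4.85, 'q': [0.0655, 0.6359, 1.8948, 0.0, 0.611, 0.2284], 'joint_velocities': [0.0021, -0.0026, -0.0, -0.0, -0.0007, -0.0004], 'joint_torque': [-0.0039, -38.2795, -7.2745, 0.0473, 0.0164, -0.0], 'position': [0.4721, 0.1422, 0.0296], 'tool_rot': [0.7623, 0.6472, -0.0, -0.0], 'ft_force': [0.1356, 0.3658, -1.0493], 'moment': [-0.0714, 0.0592, -0.0994], 'grip_width': 0.0007}
```

View pics/s1.png

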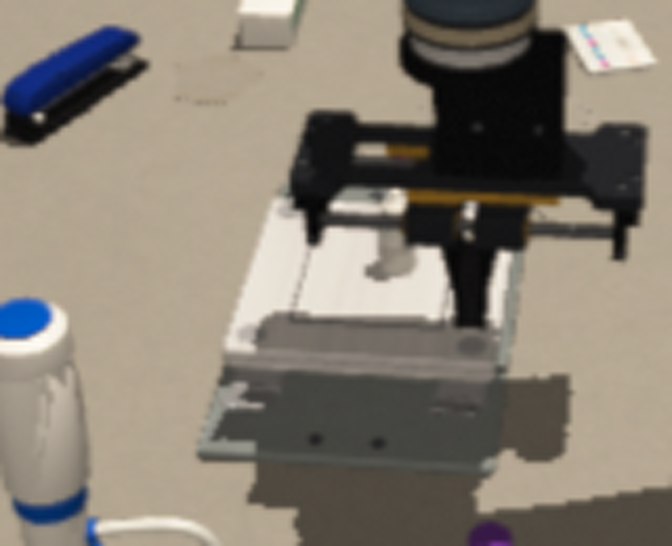

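```bash
python3 - <<'E'
from rig import robot
import numpy as np
c=robot.camera("side")
def pr(X):
    p=c["camera_matrix"]@(c["R"]@np.array(X)+c["t"]); return p[:2]/p[2]
for X in [(.4721,.1422,.0296),(.4716,.1421,.034),(.4721,.1422,.044)]:
    p=pr(X); print(X,p.round(1),((p-[150,140])*4.2).round())
z=c["z_map"]
for v in range(205,228):
    r=[]
    for u in (259,262,265):
        X=c["R"].T@(np.linalg.inv(c["camera_matrix"])@[u,v,1]*z[v,u]-c["t"]); r.append(X.round(3).tolist())
    print(v,r)
E
```

```text
(0.4721, 0.1422, 0.0296) [261.8 223. ] [469. 349.]
(0.4716, 0.1421, 0.034) [262.  221.6] [470. 343.]
(0.4721, 0.1422, 0.044) [261.7 218.3] [469. 329.]
205 [[0.479, 0.152, 0.091], [0.472, 0.155, 0.093], [0.465, 0.157, 0.094]]
206 [[0.479, 0.154, 0.09], [0.472, 0.155, 0.09], [0.465, 0.154, 0.089]]
207 [[0.479, 0.153, 0.086], [0.471, 0.144, 0.079], [0.465, 0.159, 0.09]]
208 [[0.479, 0.153, 0.084], [0.472, 0.145, 0.077], [0.465, 0.158, 0.086]]
209 [[0.479, 0.153, 0.08], [0.472, 0.154, 0.081], [0.465, 0.155, 0.081]]
210 [[0.479, 0.152, 0.077], [0.472, 0.154, 0.078], [0.465, 0.158, 0.08]]
211 [[0.479, 0.152, 0.074], [0.472, 0.152, 0.073], [0.465, 0.155, 0.075]]
212 [[0.479, 0.154, 0.073], [0.472, 0.155, 0.072], [0.465, 0.153, 0.071]]
213 [[0.479, 0.156, 0.071], [0.472, 0.156, 0.07], [0.465, 0.156, 0.07]]
214 [[0.479, 0.152, 0.065], [0.472, 0.154, 0.066], [0.465, 0.155, 0.066]]
215 [[0.479, 0.153, 0.063], [0.472, 0.154, 0.063], [0.465, 0.157, 0.065]]
216 [[0.479, 0.152, 0.059], [0.472, 0.15, 0.057], [0.465, 0.155, 0.061]]
217 [[0.479, 0.152, 0.056], [0.472, 0.152, 0.055], [0.465, 0.154, 0.056]]
218 [[0.478, 0.128, 0.035], [0.47, 0.126, 0.033], [0.463, 0.127, 0.033]]
219 [[0.478, 0.132, 0.035], [0.471, 0.131, 0.033], [0.464, 0.135, 0.036]]
220 [[0.478, 0.134, 0.033], [0.471, 0.133, 0.032], [0.464, 0.134, 0.032]]
221 [[0.479, 0.138, 0.033], [0.471, 0.14, 0.034], [0.464, 0.144, 0.037]]
222 [[0.479, 0.145, 0.035], [0.472, 0.144, 0.034], [0.464, 0.143, 0.033]]
223 [[0.479, 0.149, 0.036], [0.472, 0.147, 0.034], [0.465, 0.149, 0.035]]
224 [[0.479, 0.152, 0.035], [0.472, 0.153, 0.035], [0.465, 0.153, 0.035]]
225 [[0.48, 0.155, 0.034], [0.472, 0.152, 0.031], [0.465, 0.154, 0.032]]
226 [[0.48, 0.157, 0.033], [0.473, 0.157, 0.032], [0.465, 0.16, 0.034]]
227 [[0.48, 0.157, 0.029], [0.473, 0.159, 0.031], [0.465, 0.159, 0.03]]
```

The fingertips look about 20 mm higher than the reported TCP: the side depth map puts the finger bottom near z = 0.053, while the state says 0.030. No contact and a level plate agree with this, so I'll go on down and watch the force.

Call:
move_arm(rows=[0,0,-4,0,0,0,1,0,0,-4,0,0,0,1,0,0,-3,0,0,0,1,0,0,0,0,0,0,1])

```text
time: 5.3
position: [0.4717, 0.1421, 0.018]
tool_rot: [0.762, 0.647, -0.001, -0.0]
ft_force: [0.4, -0.3, 0.0]
grip_width: 0.0003
```

Call:
move_arm(rows=[0,0,-2,0,0,0,1,0,0,0,0,0,0,1])

```text
time: 5.5
position: [0.472, 0.1422, 0.0164]
tool_rot: [0.762, 0.647, -0.0, -0.0]
ft_force: [-0.1, 0.0, -0.3]
grip_width: 0.0005
```

Call:
move_arm(rows=[0,0,-1,0,0,0,1,0,0,-1,0,0,0,1,0,0,0,0,0,0,1])

```text
time: 5.8
position: [0.4721, 0.1422, 0.0146]
tool_rot: [0.762, 0.647, -0.0, -0.0]
ft_force: [0.2, 0.4, -0.6]
grip_width: 0.0007
```

Call:
move_arm(rows=[0,0,-1,0,0,0,1,0,0,0,0,0,0,1])

```text
time: 6.0
position: [0.4721, 0.1422, 0.0136]
tool_rot: [0.762, 0.647, -0.0, -0.0]
ft_force: [-1.1, 0.5, -0.7]
grip_width: 0.0005
```

Call:
move_arm(rows=[0,0,-1,0,0,0,1,0,0,0,0,0,0,1])

```text
time: 6.2
position: [0.4721, 0.1422, 0.0126]
tool_rot: [0.762, 0.647, -0.0, -0.0]
ft_force: [-0.7, -0.7, 0.5]
grip_width: 0.0007
```

Call:
move_arm(rows=[0,0,-1,0,0,0,1,0,0,0,0,0,0,1])

```text
time: 6.4
position: [0.472, 0.1422, 0.0116]
tool_rot: [0.762, 0.647, -0.0, -0.0]
ft_force: [0.3, -0.1, 1.0]
grip_width: 0.0003
```

```bash
python3 - <<'E'
from rig import robot
import cv2,numpy as np
c=robot.camera("side"); i=c["color"][140:270,150:310,::-1]; cv2.imwrite("pics/s2.png",cv2.resize(i,None,fx=4.2,fy=4.2,interpolation=cv2.INTER_CUBIC))
z=c["z_map"]
for v in range(213,228):
    X=c["R"].T@(np.linalg.inv(c["camera_matrix"])@[262,v,1]*z[v,262]-c["t"]); print(v,X.round(3).tolist())
E
```

```text
213 [0.471, 0.143, 0.06]
214 [0.472, 0.147, 0.061]
215 [0.472, 0.154, 0.063]
216 [0.472, 0.151, 0.058]
217 [0.472, 0.15, 0.054]
218 [0.472, 0.155, 0.054]
219 [0.472, 0.153, 0.05]
220 [0.472, 0.154, 0.048]
221 [0.472, 0.148, 0.04]
222 [0.472, 0.151, 0.04]
223 [0.472, 0.154, 0.039]
224 [0.472, 0.151, 0.033]
225 [0.472, 0.154, 0.032]
226 [0.473, 0.157, 0.032]
227 [0.473, 0.159, 0.03]
```

View pics/s2.png

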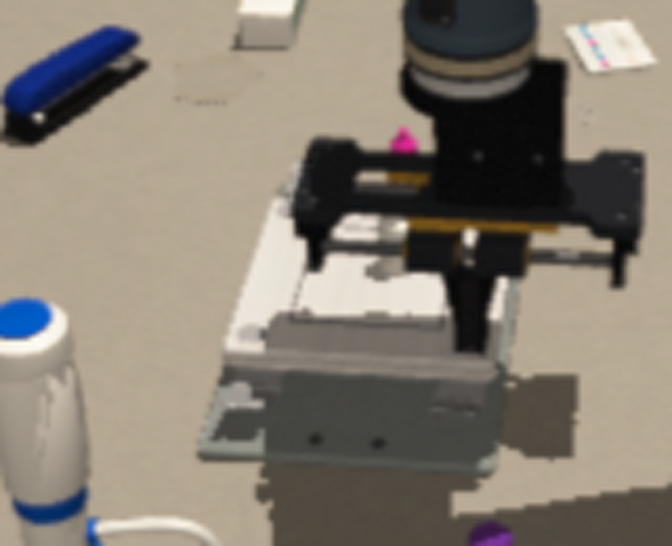

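Call:
move_arm(rows=[0,0,-1,0,0,0,1,0,0,0,0,0,0,1])

```text
time: 6.65
position: [0.4721, 0.1422, 0.0106]
tool_rot: [0.762, 0.647, -0.0, -0.0]
ft_force: [-0.4, -0.3, -0.9]
grip_width: 0.0003
```

Call:
move_arm(rows=[0,0,-1,0,0,0,1,0,0,0,0,0,0,1])

```text
time: 6.85
position: [0.472, 0.1422, 0.0095]
tool_rot: [0.762, 0.647, -0.0, -0.0]
ft_force: [0.3, -0.3, 0.5]
grip_width: 0.0005
```

Call:
move_arm(rows=[0,0,-1,0,0,0,1,0,0,0,0,0,0,1])

```text
time: 7.05
position: [0.472, 0.1422, 0.0085]
tool_rot: [0.762, 0.647, -0.0, -0.0]
ft_force: [0.2, -0.6, -0.7]
grip_width: 0.0006
```

Call:
move_arm(rows=[0,0,-1,0,0,0,1,0,0,0,0,0,0,1])

```text
time: 7.25
position: [0.4721, 0.1422, 0.0081]
tool_rot: [0.762, 0.647, 0.0, 0.0]
ft_force: [-1.2, -0.4, 5.2]
grip_width: 0.0005
```

Call:
move_arm(rows=[0,0,-1,0,0,0,1,0,0,0,0,0,0,1])

```text
time: 7.45
position: [0.4721, 0.1422, 0.0078]
tool_rot: [0.762, 0.647, 0.0, 0.0]
ft_force: [-1.7, -0.2, 11.8]
grip_width: 0.0002
```

```bash
cat > see.py <<'E'
from rig import robot
import cv2,numpy as np,sys
n,f,a,b,c0,d=sys.argv[1],sys.argv[2],*map(int,sys.argv[3:7])
c=robot.camera(n); i=c["color"][a:b,c0:d,::-1]; cv2.imwrite("pics/"+f,cv2.resize(i,None,fx=4.2,fy=4.2,interpolation=cv2.INTER_CUBIC))
E
python3 see.py side s3.png 140 270 150 310
```

```text
(no output)
```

View pics/s3.png

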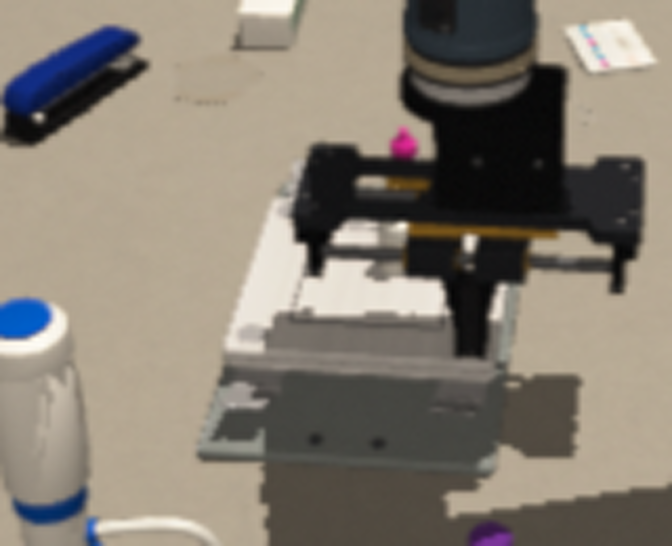

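Front left is firm: 12 N with no sinking. Contact came at a reported z of about 0.008, so the tool reads about 26 mm low. That means the gripper body sits lower over the vials than specified, so I'll measure its underside before moving on.

```bash
python3 - <<'E'
from rig import robot
import numpy as np
o=robot.get_obs(); T=np.array(o["position"]); T[2]=.034
c=robot.camera("side"); z=c["z_map"]; v,u=np.mgrid[:384,:512]
X=((np.stack([u,v,np.ones_like(u)],-1)@np.linalg.inv(c["camera_matrix"]).T*z[...,None])-c["t"])@c["R"]
col=c["color"].max(-1)
m=(z>0)&(X[...,2]>.06)&(X[...,2]<.25)&(abs(X[...,0]-T[0])<.15)&(abs(X[...,1]-T[1])<.075)
D=X[m]-T
a=-.165; lx=D[:,0]*np.cos(a)+D[:,1]*np.sin(a); ly=-D[:,0]*np.sin(a)+D[:,1]*np.cos(a)
for x0 in np.arange(-110,110,10):
    k=(lx*1000>=x0)&(lx*1000<x0+10)
    if k.sum()<3: continue
    h=D[k,2]*1000; y=ly[k]*1000; i=np.argsort(h)[:4]
    print(x0, k.sum(),"low:",[(int(h[j]),int(y[j])) for j in i],"y range",int(y.min()),int(np.percentile(y,98)))
E
```

```text
-100 62 low: [(94, 38), (95, 39), (95, 35), (96, 37)] y range -34 38
-90 135 low: [(71, 38), (72, 38), (72, 36), (73, 37)] y range -37 40
-80 107 low: [(79, 30), (80, 32), (81, 33), (82, 34)] y range -37 40
-70 91 low: [(79, 31), (80, 32), (80, 32), (80, 33)] y range -29 36
-60 117 low: [(78, 30), (82, 33), (82, 32), (83, 33)] y range -27 34
-50 195 low: [(81, 31), (82, 33), (83, 34), (84, 35)] y range -34 38
-40 258 low: [(73, 37), (75, 40), (75, 32), (77, 38)] y range -35 39
-30 257 low: [(74, 39), (75, 38), (76, 38), (77, 39)] y range 12 40
-20 282 low: [(28, 13), (29, 11), (33, 8), (35, 15)] y range 8 39
-10 265 low: [(26, 8), (28, 11), (30, 10), (31, 14)] y range -8 39
0 293 low: [(26, 8), (27, 14), (27, 9), (28, 11)] y range -5 40
10 221 low: [(42, 10), (43, 12), (47, 9), (47, 13)] y range 3 39
20 186 low: [(74, 35), (75, 33), (75, 38), (76, 39)] y range -22 40
30 113 low: [(74, 36), (79, 36), (80, 30), (81, 35)] y range -28 36
40 91 low: [(27, -66), (28, -61), (28, -64), (29, -66)] y range -66 34
50 80 low: [(26, -62), (27, -64), (28, -64), (29, -63)] y range -65 35
60 107 low: [(80, 33), (80, 32), (81, 33), (81, 33)] y range -32 38
70 126 low: [(70, 35), (70, 0), (71, 29), (72, -2)] y range -34 39
80 124 low: [(70, 36), (72, 39), (74, 37), (74, 37)] y range -37 40
90 32 low: [(95, 40), (96, 38), (98, 37), (99, 34)] y range -34 39
```

Call:
move_arm(rows=[0,0,14,0,0,0,1,0,0,20,0,0,0,1,32,-5,0,0,0,0,1,32,-5,0,0,0,0,1,32,-6,0,0,0,0,1,32,-5,0,0,0,0,1,0,0,-16,0,0,0,1,0,0,-10,0,0,0,1,0,0,-3,0,0,0,1,0,0,0,0,0,0,1])

```text
time: 8.55
position: [0.5983, 0.1214, 0.0107]
tool_rot: [0.762, 0.647, -0.001, -0.001]
ft_force: [0.2, 0.6, 0.3]
grip_width: 0.0004
```

Call:
move_arm(rows=[0,0,-1,0,0,0,1,0,0,-1,0,0,0,1,0,0,0,0,0,0,1])

```text
time: 8.85
position: [0.6002, 0.1213, 0.01]
tool_rot: [0.762, 0.647, 0.0, 0.0]
ft_force: [-0.1, -0.2, -0.0]
grip_width: 0.0004
```

Call:
move_arm(rows=[0,0,-1,0,0,0,1,0,0,-1,0,0,0,1,0,0,0,0,0,0,1])

```text
time: 9.15
position: [0.6004, 0.1212, 0.0082]
tool_rot: [0.762, 0.647, 0.0, 0.0]
ft_force: [-0.3, -0.7, 4.4]
grip_width: 0.0005
```

Call:
move_arm(rows=[0,0,-1,0,0,0,1,0,0,0,0,0,0,1])

```text
time: 9.35
position: [0.6004, 0.1212, 0.008]
tool_rot: [0.762, 0.647, 0.0, 0.0]
ft_force: [-2.6, -0.1, 8.0]
grip_width: 0.0004
```

Call:
move_arm(rows=[0,0,-1,0,0,0,1,0,0,0,0,0,0,1])

```text
time: 9.55
position: [0.6004, 0.1212, 0.0078]
tool_rot: [0.762, 0.647, 0.0, 0.0]
ft_force: [-2.8, -1.1, 14.0]
grip_width: 0.0005
```

Call:
move_arm(rows=[0,0,14,0,0,0,1,0,0,20,0,0,0,1,-5,-32,0,0,0,0,1,-6,-32,0,0,0,0,1,-5,-32,0,0,0,0,1,-6,-33,0,0,0,0,1,0,0,-16,0,0,0,1,0,0,-10,0,0,0,1,0,0,-3,0,0,0,1,0,0,0,0,0,0,1])

```text
time: 10.55
position: [0.5776, -0.007, 0.01]
tool_rot: [0.762, 0.648, -0.0, -0.001]
ft_force: [-0.1, -0.2, 0.2]
grip_width: 0.0004
```

Call:
move_arm(rows=[0,0,-1,0,0,0,1,0,0,-2,0,0,0,1,0,0,0,0,0,0,1])

```text
time: 10.85
position: [0.5786, -0.0073, 0.0081]
tool_rot: [0.762, 0.647, 0.0, 0.0]
ft_force: [0.3, 1.5, 3.2]
grip_width: 0.0001
```

Call:
move_arm(rows=[0,0,-1,0,0,0,1,0,0,0,0,0,0,1])

```text
time: 11.05
position: [0.5786, -0.0075, 0.0072]
tool_rot: [0.762, 0.647, 0.0, 0.0]
ft_force: [0.4, 1.4, 3.9]
grip_width: 0.0006
```

Call:
move_arm(rows=[0,0,-1,0,0,0,1,0,0,0,0,0,0,1])

```text
time: 11.25
position: [0.5785, -0.0077, 0.0059]
tool_rot: [0.762, 0.647, 0.0, 0.0]
ft_force: [0.8, 1.6, 3.6]
grip_width: 0.0006
```

Back right is sinking at about 4 N. I'll press it on down to its foot.

Call:
move_arm(rows=[0,0,-1,0,0,0,1,0,0,-1,0,0,0,1,0,0,-1,0,0,0,1,0,0,-1,0,0,0,1,0,0,0,0,0,0,1])

```text
time: 11.75
position: [0.5785, -0.0079, 0.0015]
tool_rot: [0.762, 0.647, 0.0, 0.0]
ft_force: [1.0, 1.3, 3.3]
grip_width: 0.0008
```

Call:
move_arm(rows=[0,0,-1,0,0,0,1,0,0,-1,0,0,0,1,0,0,0,0,0,0,1])

```text
time: 12.05
position: [0.5786, -0.0079, 0.0005]
tool_rot: [0.762, 0.647, 0.0, 0.0]
ft_force: [0.6, 1.2, 9.4]
grip_width: 0.0005
```

Call:
move_arm(rows=[0,0,-1,0,0,0,1,0,0,0,0,0,0,1,0,0,0,0,0,0,1])

```text
time: 12.35
position: [0.5786, -0.0079, 0.0002]
tool_rot: [0.762, 0.647, 0.0, 0.001]
ft_force: [-1.1, 1.3, 13.7]
grip_width: 0.0005
```

Call:
move_arm(rows=[0,0,12,0,0,0,1,0,0,20,0,0,0,1,0,0,16,0,0,0,1,-5,-18,0,0,0,0,1,-5,-18,0,0,0,0,1,-4,-19,0,0,0,0,1,0,0,0,0,0,0,1])

```text
time: 13.05
position: [0.5628, -0.0648, 0.0462]
tool_rot: [0.763, 0.646, -0.001, -0.001]
ft_force: [0.1, -0.4, -0.1]
grip_width: 0.0002
```

```bash
python3 see.py side s4.png 130 260 150 310; python3 see.py top t4.png 120 250 170 330
```

```text
(no output)
```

View pics/s4.png

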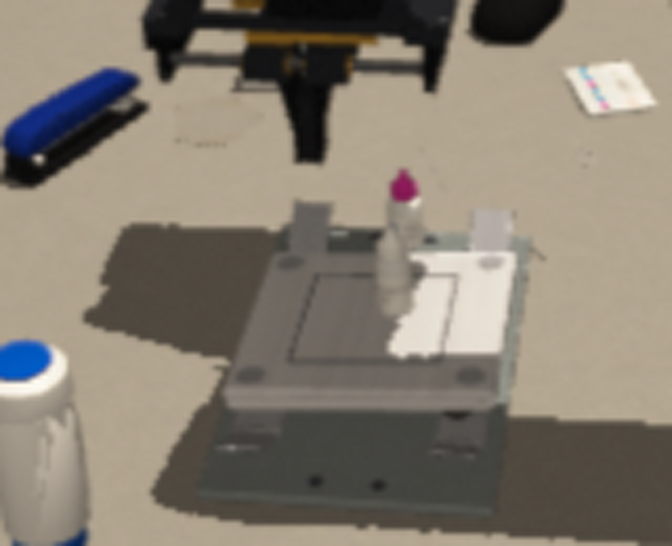

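View pics/t4.png

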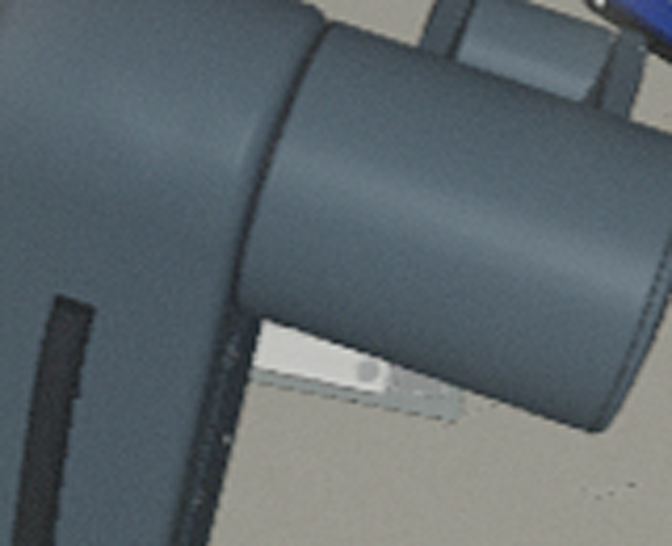

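The plate now tilts down at the back right, both vials stand, and the right-hand shims are still turned up. The finger is over the back right tongue, so I'll press it down.

Call:
move_arm(rows=[0,0,-15,0,0,0,1,0,0,-13,0,0,0,1,0,0,-5,0,0,0,1,0,0,-3,0,0,0,1,0,0,-3,0,0,0,1,0,0,0,0,0,0,1])

```text
time: 13.75
position: [0.564, -0.0628, 0.0076]
tool_rot: [0.762, 0.647, -0.0, -0.0]
ft_force: [-0.6, -0.1, -0.3]
grip_width: 0.0001
```

Call:
move_arm(rows=[0,0,-2,0,0,0,1,0,0,-2,0,0,0,1,0,0,-2,0,0,0,1,0,0,0,0,0,0,1])

```text
time: 14.15
position: [0.5649, -0.0633, 0.0018]
tool_rot: [0.762, 0.647, 0.0, 0.001]
ft_force: [0.1, -1.7, 2.9]
grip_width: 0.0004
```

Call:
move_arm(rows=[0,0,-2,0,0,0,1,0,0,-2,0,0,0,1,0,0,-2,0,0,0,1,0,0,0,0,0,0,1])

```text
time: 14.55
position: [0.5643, -0.0625, -0.0047]
tool_rot: [0.762, 0.647, 0.0, -0.0]
ft_force: [0.5, -0.1, 1.5]
grip_width: 0.0001
```

Call:
move_arm(rows=[0,0,-2,0,0,0,1,0,0,-2,0,0,0,1,0,0,-2,0,0,0,1,0,0,0,0,0,0,1])

```text
time: 14.95
position: [0.5639, -0.0626, -0.0107]
tool_rot: [0.762, 0.647, -0.0, -0.0]
ft_force: [0.8, -1.0, -0.3]
grip_width: 0.0005
```

Call:
move_arm(rows=[0,0,-2,0,0,0,1,0,0,-1,0,0,0,1,0,0,0,0,0,0,1])

```text
time: 15.25
position: [0.5638, -0.0626, -0.0136]
tool_rot: [0.762, 0.647, -0.0, -0.0]
ft_force: [0.2, -0.7, 0.6]
grip_width: 0.0009
```

Call:
move_arm(rows=[0,0,-1,0,0,0,1,0,0,-1,0,0,0,1,0,0,0,0,0,0,1])

```text
time: 15.55
position: [0.5639, -0.0627, -0.0143]
tool_rot: [0.762, 0.647, -0.0, -0.0]
ft_force: [-2.4, -1.5, 9.5]
grip_width: 0.0005
```

Call:
move_arm(rows=[0,0,-1,0,0,0,1,0,0,-1,0,0,0,1,0,0,0,0,0,0,1,0,0,0,0,0,0,1])

```text
time: 15.95
position: [0.5639, -0.0627, -0.0146]
tool_rot: [0.762, 0.647, 0.0, 0.0]
ft_force: [-4.3, -0.1, 20.1]
grip_width: 0.0005
```

Call:
move_arm(rows=[0,0,10,0,0,0,1,0,0,20,0,0,0,1,0,0,40,0,0,0,1,0,0,40,0,0,0,1,0,0,0,0,0,0,1])

```text
time: 16.45
position: [0.5677, -0.0635, 0.0974]
tool_rot: [0.762, 0.647, 0.003, 0.004]
ft_force: [-0.0, -0.2, 0.2]
grip_width: 0.0003
```

```bash
python3 see.py side s5.png 130 260 150 310
```

```text
(no output)
```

View pics/s5.png

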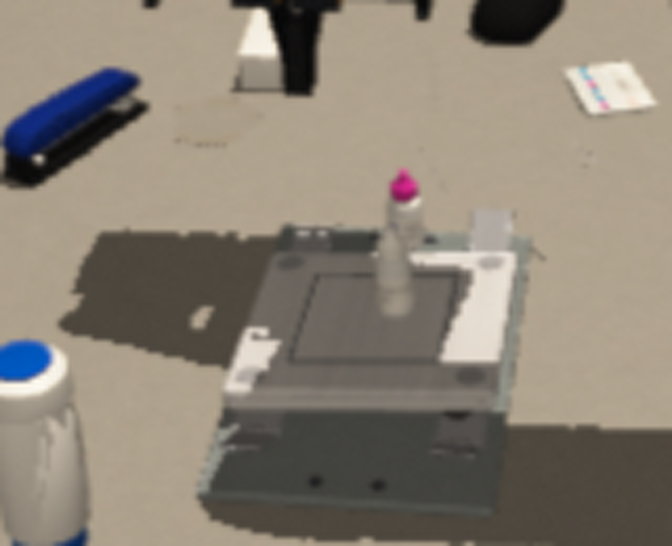

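Call:
move_arm(rows=[0,0,40,0,0,0,1,-15,-40,10,0,0,0,1,-15,-40,0,0,0,0,1,-15,-40,0,0,0,0,1,-15,-40,0,0,0,0,1,-15,-40,0,0,0,0,1,0,0,0,0,0,0,1,0,0,0,0,0,0,1])

```text
time: 17.3
position: [0.4878, -0.2627, 0.1411]
tool_rot: [0.763, 0.646, -0.0, -0.002]
ft_force: [0.5, -0.1, -0.2]
grip_width: 0.0003
```

```bash
python3 - <<'E'
from rig import robot
import cv2,numpy as np
for n in("top","side"):
    c=robot.camera(n); i=c["color"][:,:,::-1]
    a,b,x0,x1=(120,260,150,330) if n=="top" else (130,260,150,310)
    cv2.imwrite(f"pics/{n}6.png",cv2.resize(i[a:b,x0:x1],None,fx=4.2,fy=4.2,interpolation=cv2.INTER_CUBIC)); 
    z=c["z_map"]; v,u=np.mgrid[:384,:512]
    X=((np.stack([u,v,np.ones_like(u)],-1)@np.linalg.inv(c["camera_matrix"]).T*z[...,None])-c["t"])@c["R"]
    D=X-[.525,.0673,0]; s=-.165
    lx=D[...,0]*np.cos(s)+D[...,1]*np.sin(s); ly=-D[...,0]*np.sin(s)+D[...,1]*np.cos(s)
    print(n)
    for k,(px,py) in dict(fl=(-1,1),fr=(-1,-1),bl=(1,1),br=(1,-1)).items():
        m=(abs(lx-.065*px)<.012)&(abs(ly-.065*py)<.012)&(z>0)
        t=[]
        for r in (.095,.105,.115,.123):
            q=(abs(lx-.06*px)<.011)&(abs(ly-r*py)<.006)&(z>0); t.append((round(float(np.median(D[q][:,2])*1000),1),int(q.sum())) if q.any() else None)
        print(k,"corner z",(np.median(D[m][:,2])*1000).round(1),m.sum(),"tongue z",t)
E
```

```text
top
fl corner z 42.5 57 tongue z [(16.3, 26), (20.5, 30), (28.0, 32), (31.5, 26)]
fr corner z nan 0 tongue z [None, None, None, None]
bl corner z 34.4 52 tongue z [(15.3, 26), (18.9, 26), (23.9, 29), (27.5, 30)]
br corner z nan 0 tongue z [None, None, None, None]
side
fl corner z 39.8 111 tongue z [(7.8, 20), (7.9, 38), (7.7, 35), (7.8, 40)]
fr corner z 33.3 41 tongue z [(21.0, 9), (23.8, 40), (29.3, 37), (33.2, 21)]
bl corner z 32.5 81 tongue z [(12.9, 20), (8.6, 34), (8.3, 43), (8.1, 43)]
br corner z 25.1 41 tongue z [(12.0, 3), (10.9, 16), (11.0, 20), (11.7, 18)]
  return _methods._mean(a, axis=axis, dtype=dtype,
  ret = ret.dtype.type(ret / rcount)
```

View pics/side6.png

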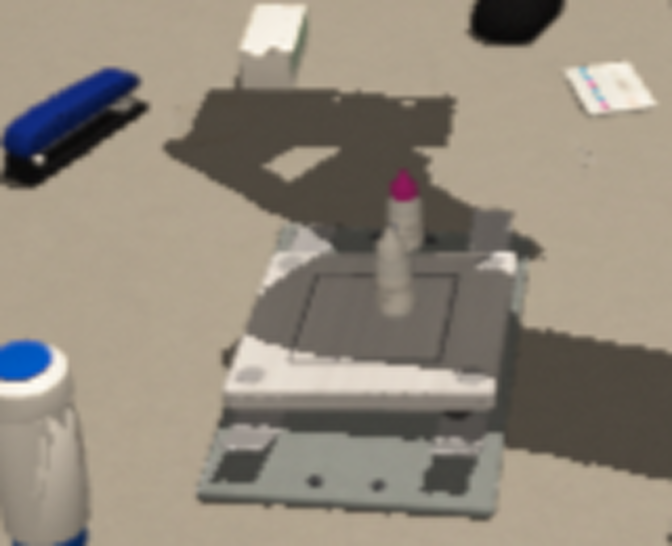

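View pics/top6.png

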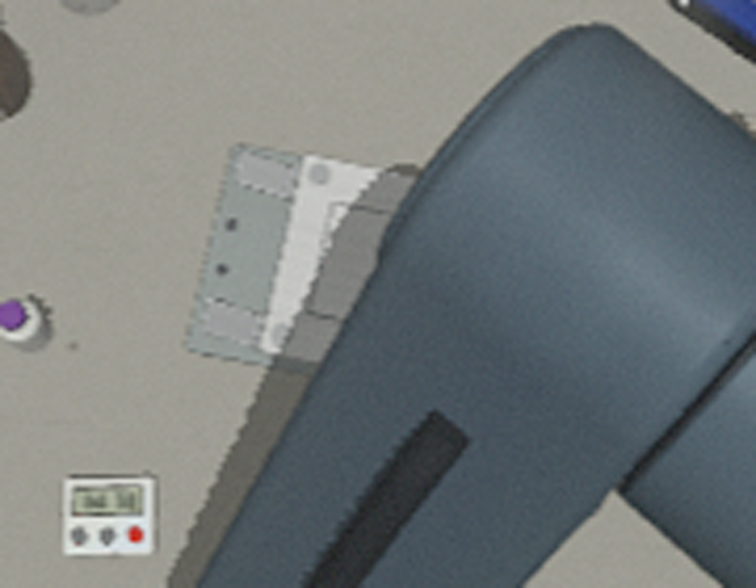

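```bash
python3 -c "
from rig import robot
print(robot.hand_in())"
```

```text
the job is handed in; nothing more can be done
None
```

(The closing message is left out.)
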